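# Stow a tool adapter in its shuttered pocket

## Robot

A 6-joint arm with a two-finger parallel gripper is mounted at the origin on a cart in front of the work surface, level with it; the furniture and walls round the work are solid. World frame = base frame: x ahead of the robot, y to its left, z up, the work surface at z = 0. Lengths are in m, angles in rad, forces in N, time in s.
With the tool pointing down it reaches from about 0.25 to 0.8 m from the base axis. Payload 3.9 kg.
Tool frame: the origin (TCP) lies at the very end of the fingers, on their centre line; the grasp point (between the pads) lies 19 mm behind it; z points along the fingers, y is the line along which they close (so a half turn about z gives the same grasp; the last joint's range is limited). The gripper opens to 85 mm and grips with 20 to 120 N. Pads are 22 mm wide; open, the fingers measure 114 mm over their backs; the gripper's body (76 mm by 85 mm) begins 54 mm behind the grasp point. The pads swing forward as they close: fully open they stand 13 mm farther back than shut.
Start: joints at [-1.189, 0.26, -0.138, 1.173, 0, 1.571], TCP at [0.196, -0.487, 0.231] pointing down, gripper open.
Joint ranges: [-2.78, 2.78], [-0.83, 1.72], [-1.28, 1.37], [-1.9, 2.12], [-1.57, 1.48], [-3.14, 3.14]. Speed limits (rad/s): [2.57, 2.57, 3.14, 3.14, 3.14, 3.14].

## Interface

Orientations are given as a rotation vector (axis times angle).
In Python, from bench import manip gives the robot as it stands. Calls block until the motion is done:
- manip.goto(position, orientation): joint-space move of the TCP to a pose.
- manip.servo_line(position, attitude=None, rate=0.15, until_force=None): straight line of the TCP; attitude=None keeps the orientation; rate is the mean speed in m/s. With until_force (N) it stops when the force on the tool has changed by that much, and returns True; else False.
- manip.move_joints(angles): joint-space move.
- manip.open_gripper() and manip.grasp(grasp_force=None): open the fingers fully, or close them until they stop; grasp_force is the grip in N (None keeps the last).
- manip.dwell(seconds).
- manip.solve_ik(position, orientation): joint angles nearest the present ones, or None.
- manip.capture(name): name is "scene" or "top"; returns a dict with "pixels" (400x640x3 uint8, red, green, blue), "z_map" (400x640 float32, m along the optical axis (not along the pixel's ray), 0 where there is no reading), "camera_matrix" (3x3 intrinsics, pixels), "eye" and "attitude" of the camera in the world. Camera axes: x right, y down, z forward; pixel columns grow to the right and rows downward; lengths in m; the calibration is good to about 2 mm. A picture is of the moment at which its call begins.
A pose or a line that the arm cannot do raises manip.MotionError and nothing moves.
- manip.hand_in(): hands the job in; it is judged then, once.
Trained networks look in the newest picture that a camera, given by its name, has taken for a name from the list of things; names that differ only in an ending like _2 or _b are one class to them, and where a whole thing is asked for, a point or a joint stands for the part that bears it (a point fixed in the world has none). Each returns a list of dicts, best first, with "score" (0 to 1); they miss things now and then, are a little off and sometimes report something else, mostly with a low value. They report only what shows in the picture. A call takes as long as a camera call. They do not tell look-alikes from the thing itself.
- manip.search_frame(name, camera): "box" ([left, top, right, bottom] in pixels, round what is visible of it).
Readings, each from a call of its own:
- manip.get_time(): time.
- manip.get_qpos(): joint angles.
- manip.get_joint_velocities(): joint speeds.
- manip.get_effort(): joint torques, N m.
- manip.get_tcp_pos(): TCP position.
- manip.get_tool_rot(): TCP orientation.
- manip.get_contact_force(): force on the tool from outside, world axes, zero at the start.
- manip.get_ft_torque(): the same for the moment, N m.
- manip.get_width(): opening from 0.0 (shut) to 1.0 (fully open).
- manip.get_gripper_force(): force on a finger pad.
Only numpy, scipy, OpenCV 4.12 (cv2) and the standard library are available. Lean on these libraries where they do the work, as an engineer would, in place of code of your own. Each camera call takes 0.05 s, during which the arm holds its last target. There are 200 camera calls.

## Task

Put the steel tool adapter away in the green tool pocket: carry it foot down to the middle of the yellow spring flaps, push it down through them so that it and your fingers hold the flaps open, and slowly press it home onto the sprung seat until the latch inside has snapped over its foot. Then let go and draw straight up out of the pocket, so that both flaps swing shut over the latched adapter. Press no harder than 25 N and leave everything else on the bench where it stands.

Things in the scene. Friction and masses are not known exactly. Their poses are not given: they have to be found in the camera images.
- adapter: Turned steel tool adapter, 0.2 to 0.35 kg, upright on the bench, 64 mm tall. From below: chamfered foot 30 mm dia., 14 mm high; groove 20 mm dia. up to 22 mm; knurled barrel 22 mm dia. from 22 to 64 mm with two brass rings. Origin: centre of its underside, z up its axis. Grip the barrel with the grasp centre 7 to 10 mm below its top, as the hand must go deep into the pocket.
- pocket: Green steel box fixed to the bench, 96 (x) by 184 (y) by 120 mm high, foot flange 132 mm in x, steel frame on top to 122 mm, hinge knuckles to 125 mm. Origin: centre of its underside; z up, y along its long side, which is also the flaps' meeting edge: let the fingers close along this y. Inside on its centre line a height-set cartridge holds a bore (34 mm), the seat pad and two latch bolts.
- mouth (a point): Middle of the flaps' meeting edge, level with the flaps, 120 mm above the bench and straight above the seat; axes as the pocket's. The opening is 46 mm (x) by 150 mm (y). Latched, the adapter's top lies 24 to 36 mm below this point. Passing the flaps takes up to 4 N; 17 to 5 mm above the pad the adapter's underside pushes the bevelled bolts aside with up to 8 N.
- flap_near (a joint): Yellow flap with a thick smooth black rubber lip (16 mm dia.), 22 mm wide and 148 mm long in all, hinged on the -x side of the opening 23 mm from the middle: angle in rad, 0 shut (level), growing to 1.35 as it is pushed down into the box; a light spring shuts it.
- flap_far (a joint): Yellow flap with black lip on the +x side, likewise; the two lips meet in the middle.
- seat_pad (a joint): Travel of the sprung seat pad in m: 0 up, 0.004 at its hard stop. Its upper face when up is 23 to 35 mm above the bench, unknown beforehand. It yields from 5 N (the adapter's weight does not press it); at 3 mm the bolts snap over the foot and hold it there, with friction at a push of 8 to 12 N. At 4 mm it is hard. Push at 10 mm/s or less, to 12 to 15 N; over 25 N is too much.
- holder_00: Black tool holder standing upright on the bench, 32 mm diameter, 96 mm tall; leave it. Origin: centre of its underside.
- soft_jaw: Black soft jaw block 40 x 75 x 30 mm on the bench; leave it. Origin: centre of its underside.
- insert_box_2: Flat black insert box with a white and green lid, 100 x 66 x 24 mm; leave it. Origin: centre of its underside.
- paste_jar: Jar with a red cap, 59 mm diameter, 118 mm tall; leave it. Origin: centre of its underside.
- spanner_19: Spanner 226 mm long, 35 mm wide, 10 mm thick, lying on the bench; leave it. Origin: centre of its underside.
There are look-alikes about, which are no part of the job. What is shaped like the adapter but blue is not meant.

How it is judged:
By the outcome, as a careful person would: the job done as asked, in the order asked, and still so for the second after the job is handed in, with the robot touching nothing.
It also fails if it takes over 59 s, if anything falls off the work surface, if the arm or the gripper's body presses on something with over 40 N, if the wrist force passes 120 N, or if a joint passes its speed limit or range.

## Working session

There is one attempt and no reset: what is moved stays moved. The work goes in short steps, each a Python script; the robot and the scene stay as the last script left them, time stands still between calls to the robot, and variables do not carry over. Pictures are saved under pics/ and viewed, at most 10 in all, crops included, and the job is handed in when it is done.

```bash
mkdir -p pics
cat > h.py <<'E'
from bench import manip
import numpy as np, cv2
from scipy.spatial.transform import Rotation as R
def cap(c,name=None):
    d=manip.capture(c)
    if name: cv2.imwrite(f'pics/{name}.png',d['pixels'][:,:,::-1])
    return d
def rot(d):
    a=np.array(d['attitude']); return a if a.shape==(3,3) else R.from_rotvec(a).as_matrix() if a.size==3 else R.from_quat(a).as_matrix()
def cloud(d):
    z=d['z_map'];K=d['camera_matrix'];v,u=np.mgrid[:z.shape[0],:z.shape[1]]
    p=np.stack([(u-K[0,2])/K[0,0]*z,(v-K[1,2])/K[1,1]*z,z],-1)
    w=p@rot(d).T+np.array(d['eye']); w[z==0]=np.nan; return w
E
python3 - <<'E'
from h import *
for c in ('scene','top'):
    d=cap(c,c+'0'); print(c,d['eye'],d['attitude'],d['camera_matrix'][0])
    np.save(c+'0.npy',cloud(d)); 
    for n in ('adapter','pocket','holder_00','flap_near'):
        print(n,[(np.round(x['box']).tolist(),round(x['score'],2)) for x in manip.search_frame(n,c)])
print(manip.get_time(),manip.get_tool_rot())
E
```

```text
scene [-0.37353117  0.52353338  1.03687688] [-1.31142213  2.14932412 -0.99095359] [492.83901727   0.         328.25415006]
adapter [([248.0, 252.0, 257.0, 277.0], 0.72), ([252.0, 288.0, 264.0, 306.0], 0.6), ([269.0, 266.0, 284.0, 289.0], 0.48)]
pocket [([312.0, 164.0, 378.0, 226.0], 0.73)]
holder_00 [([269.0, 230.0, 282.0, 261.0], 0.63)]
flap_near []
top [ 0.46528298 -0.00349101  1.19064828] [-2.1162132   2.18547263 -0.09152166] [426.35369427   0.         317.82269885]
adapter [([321.0, 164.0, 382.0, 178.0], 0.6), ([208.0, 260.0, 219.0, 273.0], 0.41), ([230.0, 244.0, 243.0, 258.0], 0.4), ([359.0, 106.0, 381.0, 138.0], 0.22)]
pocket [([310.0, 154.0, 393.0, 214.0], 0.84)]
holder_00 [([243.0, 211.0, 260.0, 226.0], 0.42)]
flap_near [([317.0, 170.0, 376.0, 190.0], 0.68)]
0.5 [-3.08441196e+00 -5.96109561e-01  6.88570596e-05]
```

Run:
```python
import cv2,numpy as np
s=cv2.imread('pics/scene0.png');t=cv2.imread('pics/top0.png')
a=cv2.resize(s[155:315,220:400],(675,600),interpolation=cv2.INTER_CUBIC)
b=cv2.resize(t[90:290,180:420],(720,600),interpolation=cv2.INTER_CUBIC)
cv2.imwrite('pics/s1.png',a);cv2.imwrite('pics/t1.png',b)
```

```text
(no output)
```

View pics/s1.png

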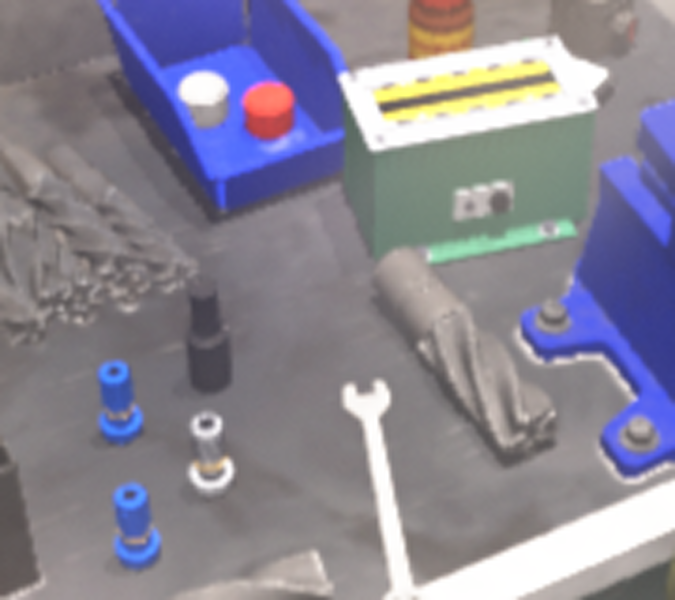

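View pics/t1.png

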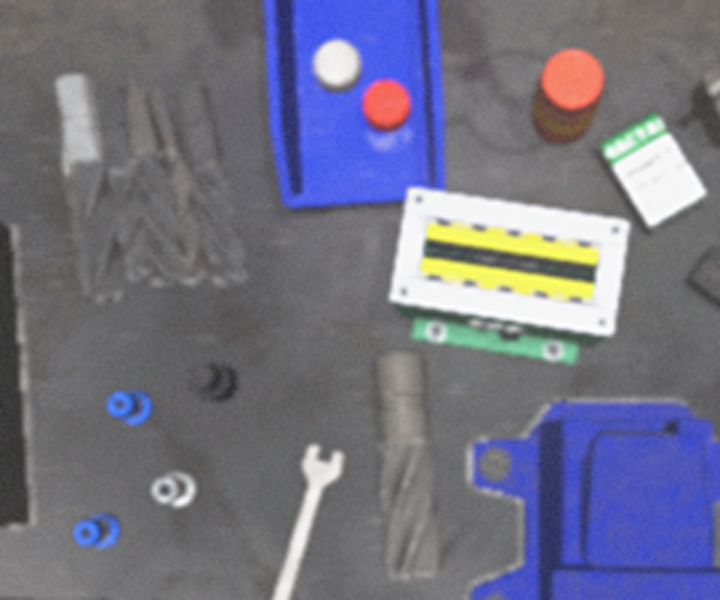

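The steel adapter is the silver one, at scene px (276,276) and top px (237,253), with blue look-alikes on either side. The pocket is at top px (350,177), flaps shut.

Run:
```python
from h import *
T=np.load('top0.npy');S=np.load('scene0.npy')
for n,W,(l,t,r,b) in (('top',T,(226,240,248,262)),('scene',S,(264,260,288,294))):
    p=W[t:b,l:r].reshape(-1,3); 
    for lo,hi in ((.057,.07),(.02,.057),(.005,.02)):
        q=p[(p[:,2]>lo)&(p[:,2]<hi)]; print(n,lo,len(q),q.mean(0).round(4),(q.min(0)).round(4),q.max(0).round(4))
for n,W in (('top',T),('scene',S)):
    im=cv2.imread(f'pics/{n}0.png'); box=(305,150,398,216) if n=='top' else (300,155,385,230)
    m=np.zeros(im.shape[:2],bool);m[box[1]:box[3],box[0]:box[2]]=1
    hsv=cv2.cvtColor(im,cv2.COLOR_BGR2HSV)
    m1=m&(W[...,2]>.112)&(W[...,2]<.13)
    q=W[m1][:,:2]; 
    rr=cv2.minAreaRect((q*1000).astype(np.float32)); print(n,'frame',rr,W[m1][:,2].mean())
    y=m&(abs(hsv[...,0].astype(int)-28)<8)&(hsv[...,1]>110)&(W[...,2]>.1)
    q=W[y]; print('yellow',cv2.minAreaRect((q[:,:2]*1000).astype(np.float32)),q.mean(0))
    # project yellow pixels to plane z=.120 for the mean
print(T[225:229,345:349,2].mean(), S[240:244,300:304,2].mean())
```

```text
top 0.057 57 [0.4589 0.2489 0.0636] [0.4499 0.24   0.0575] [0.4686 0.2589 0.069 ]
top 0.02 22 [0.4586 0.2409 0.0419] [0.4474 0.2383 0.0256] [0.4682 0.2495 0.0565]
top 0.005 46 [0.4636 0.2461 0.0121] [0.4463 0.227  0.0051] [0.4931 0.2774 0.0188]
scene 0.057 55 [0.4548 0.2494 0.0631] [0.4454 0.2387 0.0574] [0.4659 0.2598 0.0691]
scene 0.02 69 [0.4505 0.2512 0.0401] [0.4454 0.2399 0.0217] [0.4635 0.26   0.0554]
scene 0.005 73 [0.457  0.2502 0.0119] [0.4423 0.2097 0.0051] [0.5395 0.2773 0.0198]
top frame ((642.0821533203125, -57.705413818359375), (188.4232940673828, 98.4519271850586), 78.95841979980469) 0.12154863567002126
yellow ((641.82421875, -58.68278503417969), (143.43028259277344, 50.51249313354492), 79.45220184326172) [ 0.64206567 -0.0588768   0.12071259]
scene frame ((609.3497924804688, -73.58197021484375), (257.2301025390625, 204.0540008544922), 25.824790954589844) 0.12114738623758829
yellow ((646.474609375, -58.2843017578125), (143.04788208007812, 41.85726547241211), 79.38614654541016) [ 0.64947911 -0.05627229  0.12032385]
0.0007172467912248265 0.0007505178952846858
```

```bash
cat >> h.py <<'E'
def ray(d,uv,z):
    K=d['camera_matrix'];uv=np.atleast_2d(uv).astype(float)
    r=np.c_[(uv[:,0]-K[0,2])/K[0,0],(uv[:,1]-K[1,2])/K[1,1],np.ones(len(uv))]@rot(d).T
    e=np.array(d['eye']); return e+r*((z-e[2])/r[:,2])[:,None]
def tool(yaw): # tool down, y axis at angle yaw in world
    y=np.array([np.cos(yaw),np.sin(yaw),0]);z=np.array([0,0,-1.]);return R.from_matrix(np.c_[np.cross(y,z),y,z]).as_rotvec()
E
python3 - <<'E'
from h import *
for n,box in (('top',(305,150,398,216)),('scene',(300,155,385,230))):
    d=cap(n);W=cloud(d);im=d['pixels'];hsv=cv2.cvtColor(im,cv2.COLOR_RGB2HSV)
    m=np.zeros(im.shape[:2],bool);m[box[1]:box[3],box[0]:box[2]]=1
    y=m&(abs(hsv[...,0].astype(int)-28)<8)&(hsv[...,1]>110)
    v,u=np.nonzero(y);q=ray(d,np.c_[u,v],.120)[:,:2]*1000
    print(n,'yellow',np.array(cv2.minAreaRect(q.astype(np.float32)),dtype=object),q.mean(0))
    w=(m&(hsv[...,1]<60)&(hsv[...,2]>150)).astype(np.uint8)
    c=max(cv2.findContours(w,0,cv2.CHAIN_APPROX_NONE)[0],key=cv2.contourArea)[:,0]
    q=ray(d,c,.122)[:,:2]*1000; print('frame',cv2.minAreaRect(q.astype(np.float32)))
    # adapter top
    b=(226,240,248,262) if n=='top' else (264,260,288,294)
    v,u=np.nonzero((W[b[1]:b[3],b[0]:b[2],2]>.058)); q=ray(d,np.c_[u+b[0],v+b[1]],.064)
    print('adapt',q.mean(0),cv2.minEnclosingCircle((q[:,:2]*1000).astype(np.float32)))
print(manip.get_qpos())
for yaw in np.radians([79.2,-100.8,-10.8,169.2]):
    for p in ([.457,.249,.03],[.642,-.058,.06],[.642,-.058,.3]): 
        q=manip.solve_ik(p,tool(yaw)); print(np.degrees(yaw),p,None if q is None else np.round(q,2))
E
```

```text
top yellow [(642.4210205078125, -58.84449005126953)
 (143.5136260986328, 50.23961639404297) 79.16072845458984] [642.11766208 -59.38560219]
frame ((642.1808471679688, -58.38062286376953), (193.5049591064453, 102.37281036376953), 78.9280014038086)
adapt [0.45897896 0.24877578 0.064     ] ((458.812744140625, 248.52110290527344), 11.353680610656738)
scene yellow [(647.60546875, -59.08943176269531) (141.8724365234375, 42.4700927734375)
 76.69960021972656] [649.88623944 -56.08713576]
frame ((675.46923828125, -72.43498229980469), (251.11988830566406, 205.8024139404297), 68.95037841796875)
adapt [0.45499256 0.24956173 0.064     ] ((454.4674072265625, 250.21470642089844), 12.661735534667969)
[-1.18899394e+00  2.59982503e-01 -1.38101996e-01  1.17266046e+00
  1.06878638e-06  1.57081608e+00]
79.2 [0.457, 0.249, 0.03] [ 0.5   0.42 -0.48  0.67  0.    0.69]
79.2 [0.642, -0.058, 0.06] [-0.09  0.57 -0.11  0.89  0.    0.1 ]
79.2 [0.642, -0.058, 0.3] [-0.09  0.46  0.35  1.46  0.    0.1 ]
-100.8 [0.457, 0.249, 0.03] [ 0.5   0.42 -0.48  0.67  0.   -2.45]
-100.8 [0.642, -0.058, 0.06] [-0.09  0.57 -0.11  0.89  0.   -3.04]
-100.8 [0.642, -0.058, 0.3] [-0.09  0.46  0.35  1.46  0.   -3.04]
-10.8 [0.457, 0.249, 0.03] [ 0.5   0.42 -0.48  0.67 -0.    2.26]
-10.8 [0.642, -0.058, 0.06] [-0.09  0.57 -0.11  0.89 -0.    1.67]
-10.8 [0.642, -0.058, 0.3] [-0.09  0.46  0.35  1.46 -0.    1.67]
169.2 [0.457, 0.249, 0.03] [ 0.5   0.42 -0.48  0.67  0.   -0.88]
169.2 [0.642, -0.058, 0.06] [-0.09  0.57 -0.11  0.89  0.   -1.47]
169.2 [0.642, -0.058, 0.3] [-0.09  0.46  0.35  1.46  0.   -1.47]
```

```bash
python3 - <<'E'
from h import *
W=np.load('top0.npy'); r=np.hypot(W[...,0],W[...,1]); m=(r>.35)&(r<.65)&(W[...,1]>-.45)&(W[...,1]<.35)&(W[...,0]>.1)
print('max h',np.nanpercentile(W[m][:,2],[99,99.9]))
t0=manip.get_time()
A=np.array([.457,.249]);Y=np.radians([-10.8,79.2])
p=np.array(manip.get_tcp_pos()); manip.servo_line(p+[0,0,.1],rate=.3)
manip.goto([*A,.16],tool(Y[0])); print(manip.get_time()-t0, manip.get_qpos())
manip.servo_line([*A,.006],rate=.12)
manip.grasp(20); print('w',manip.get_width(),manip.get_tcp_pos(),manip.get_contact_force())
manip.open_gripper(); print(manip.get_contact_force())
manip.servo_line([*A,.09],rate=.2); manip.goto([*A,.09],tool(Y[1]))
d=cap('scene','a'); d=cap('top','b'); W=cloud(d)
print(manip.get_time()-t0)
E
python3 - <<'E'
import cv2
a=cv2.imread('pics/a.png')[220:320,220:320];b=cv2.imread('pics/b.png')[200:300,190:290]
cv2.imwrite('pics/ab.png',cv2.resize(cv2.hconcat([a,b]),(800,400)))
E
```

```text
max h [0.80884427 0.81141368]
3.3 [ 4.97613009e-01  2.93284834e-01 -2.83650360e-01  9.93472052e-01
 -1.88637115e-04  2.25814662e+00]
w 0.3346018221213701 [0.45749925 0.24905691 0.00644226] [ 0.17772243 -1.34881353  3.9777931 ]
[-0.07839649  0.15560896 -0.02693923]
7.941700000000001
```

View pics/ab.png

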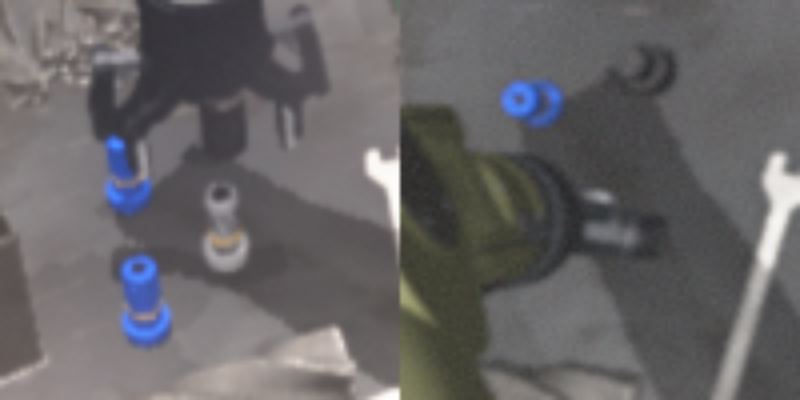

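```bash
python3 - <<'E'
from h import *
t0=manip.get_time()
A=np.array([.457,.249]);y=np.radians(79.2)
manip.servo_line([*A,.036],rate=.1)
manip.grasp(80); print('w',manip.get_width(),manip.get_tcp_pos(),manip.get_contact_force(),manip.get_gripper_force())
manip.servo_line([*A,.24],rate=.2)
print(manip.get_contact_force())
M=np.array([.6415,-.0585])
manip.goto([*M,.24],tool(y)); manip.servo_line([*M,.185],rate=.15)
manip.dwell(.2)
for c in('scene','top'):
    d=cap(c,c+'2'); np.save(c+'2.npy',cloud(d))
print(manip.get_tcp_pos(),manip.get_contact_force(),manip.get_time()-t0,manip.get_time())
E
python3 - <<'E'
import cv2
a=cv2.imread('pics/scene2.png')[130:240,290:400];b=cv2.imread('pics/top2.png')[120:230,300:410]
cv2.imwrite('pics/ab2.png',cv2.resize(cv2.hconcat([a,b]),(800,400),interpolation=cv2.INTER_CUBIC))
E
```

```text
w 0.22949363947792117 [0.45718621 0.24898098 0.03645922] [-0.31820714 -2.02667867  4.92546377] 78.16879405465443
[-0.07739132 -0.32723283 -2.97114528]
[ 0.64218882 -0.05850303  0.18613669] [ 0.61882688  0.074716   -3.29491469] 4.6333 13.175
```

View pics/ab2.png

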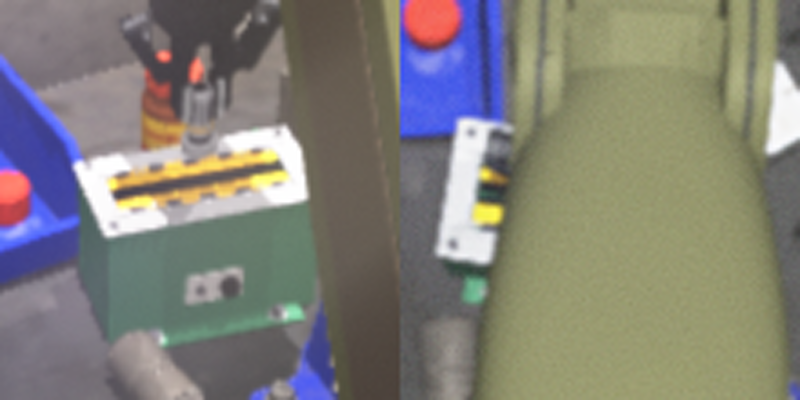

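Run:
```python
from h import *
d=cap('scene'); K=d['camera_matrix']
def proj(p):
    c=(np.atleast_2d(p)-d['eye'])@rot(d); return (c@K.T)[:,:2]/c[:,2:]
M=np.array([.6422,-.0585]); y=np.radians(79.2); a=np.array([np.cos(y),np.sin(y)])
print('foot0,14mm,barrel40,mouth,lip ends',proj([[*M,.15],[*M,.164],[*M,.19],[*M,.12],[*(M+.074*a),.12],[*(M-.074*a),.12]]).round(1))
im=d['pixels']; b=im[130:200,315:375]
g=b.astype(int).sum(2)
big=cv2.resize(b,None,fx=10,fy=10,interpolation=cv2.INTER_CUBIC)[:600]
for k in range(0,60,10):cv2.putText(big,str(315+k),(k*10,10),0,.35,(0,255,0),1)
for k in range(0,60,10):cv2.putText(big,str(130+k),(0,k*10+5),0,.35,(0,255,0),1)
cv2.imwrite('pics/z.png',big[:,:,::-1])
```

```text
foot0,14mm,barrel40,mouth,lip ends [[344.6 171.7]
 [344.7 167.9]
 [344.9 160.7]
 [344.3 179.6]
 [320.7 183.9]
 [367.5 175.4]]
```

View pics/z.png

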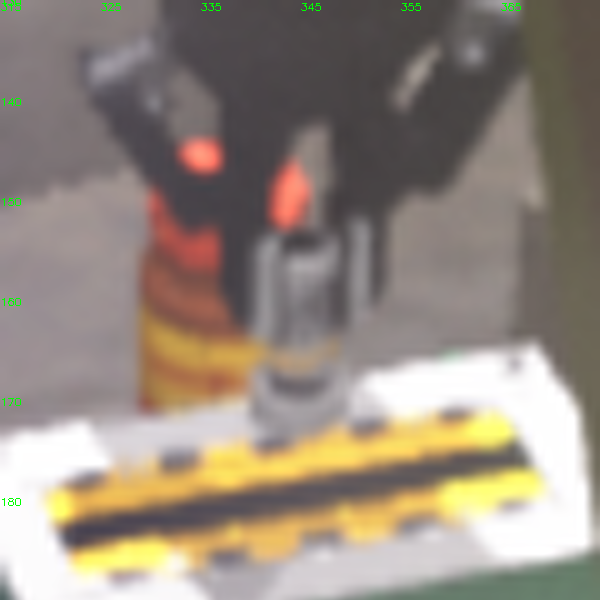

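Run:
```python
from h import *
from scipy.optimize import minimize
y=np.radians(79.2)
for n in('top','scene'):
    d=manip.capture(n);K=d['camera_matrix']  # calibration only
    W=np.load(n+'0.npy'); im=cv2.imread(f'pics/{n}0.png').astype(int)
    def proj(p): c=(p-d['eye'])@rot(d); return ((c@K.T)[:,:2]/c[:,2:]).astype(np.float32)
    m=(np.hypot(W[...,0]-.643,W[...,1]+.058)<.115)&(W[...,2]>.112)&(W[...,2]<.135)
    q=(W[m][:,:2]*1000).astype(np.float32);print(n,'depth rect',cv2.minAreaRect(q))
    # intensity-edge fit of the rectangles: maximise contrast inside/outside of outer frame edges
    g=cv2.GaussianBlur(im.min(2).astype(np.float32),(0,0),.6)
    def samp(x,hx,hy,z):
        c,s=np.cos(x[2]),np.sin(x[2]);t=np.linspace(-.92,.92,60);o=np.ones(60)
        P=np.r_[np.c_[hx*o,hy*t],np.c_[-hx*o,hy*t],np.c_[hx*t,hy*o],np.c_[hx*t,-hy*o]]
        w=np.c_[x[0]+P[:,0]*s+P[:,1]*c, x[1]-P[:,0]*c+P[:,1]*s, np.full(len(P),z)]
        uv=proj(w); return cv2.remap(g,uv[:,0],uv[:,1],cv2.INTER_LINEAR)[:,0]
    def cost(x,z=.122):
        return -(samp(x,.046,.090,z)-samp(x,.050,.094,z)).mean()
    best=min((minimize(cost,[.643+a,-.058+b,y],method='Nelder-Mead',options=dict(initial_simplex=np.array([[.643+a,-.058+b,y],[.646+a,-.058+b,y],[.643+a,-.055+b,y],[.643+a,-.058+b,y+.03]]))) for a in(-.003,.003) for b in(-.003,.003)),key=lambda r:r.fun)
    print(' frame fit',best.x[:2],np.degrees(best.x[2]),best.fun)
```

```text
top depth rect ((642.0821533203125, -57.705413818359375), (188.4232940673828, 98.4519271850586), 78.95841979980469)
 frame fit [ 0.6413191  -0.05573852] 78.73231496705098 -52.52735900878906
scene depth rect ((641.2291870117188, -58.53956604003906), (189.85011291503906, 106.540771484375), 79.5381851196289)
 frame fit [ 0.6421416  -0.05478845] 78.92698151045295 -39.208351135253906
```

Run:
```python
from h import *
M=np.array([.6408,-.0575]);y=np.radians(79.0)
off=.036
for u in (.125,.105,.085,.07,.06,.052):
    hit=manip.servo_line([*M,u+off],tool(y),rate=.03,until_force=7)
    p=manip.get_tcp_pos();print(u,hit,np.round(p,4),np.round(manip.get_contact_force(),2),np.round(manip.get_ft_torque(),2),round(manip.get_time(),2))
    if hit: break
```

```text
0.125 False [ 0.641  -0.0575  0.1612] [-0.41  0.22 -2.42] [ 0.04 -0.03  0.01] 14.28
0.105 False [ 0.6404 -0.0575  0.1404] [ 0.91  0.51 -1.82] [ 0.01 -0.09 -0.01] 15.09
0.085 False [ 0.6403 -0.0575  0.1203] [ 1.23 -1.01 -6.78] [-0.07 -0.26  0.  ] 15.91
0.07 False [ 0.6404 -0.0574  0.1057] [-0.23  0.23 -3.84] [-0.01  0.03 -0.03] 16.56
0.06 False [ 0.6404 -0.0574  0.0955] [-0.62  0.98 -3.39] [ 0.05 -0.   -0.03] 17.04
0.052 False [ 0.6405 -0.0575  0.0875] [ 1.05 -0.61 -3.48] [-0.03 -0.02  0.02] 17.46
```

Run:
```python
from h import *
M=np.array([.6415,-.0575])
off=.036
for u in np.arange(.050,.030,-.003):
    hit=manip.servo_line([*M,u+off],rate=.012,until_force=5)
    p=manip.get_tcp_pos();print(round(u,4),hit,np.round(p,4),np.round(manip.get_contact_force(),2),np.round(manip.get_ft_torque(),2),round(manip.get_time(),2))
    if hit: break
```

```text
0.05 False [ 0.6416 -0.0575  0.0859] [ 0.46 -0.84 -3.65] [-0.02 -0.09  0.03] 17.78
0.047 False [ 0.6415 -0.0575  0.0828] [ 0.03 -0.23 -3.55] [-0.01 -0.07 -0.01] 18.18
0.044 False [ 0.6413 -0.0575  0.0797] [ 1.39  0.31 -3.38] [ 0.01 -0.08  0.02] 18.58
0.041 False [ 0.6415 -0.0574  0.0768] [ 0.42 -0.16 -3.44] [-0.01 -0.13  0.08] 18.98
0.038 False [ 0.6421 -0.0576  0.0741] [ 1.51  0.06 -3.43] [-0.07 -0.38 -0.05] 19.38
0.035 False [ 0.6416 -0.0575  0.0712] [0.59 0.59 1.18] [-0.01 -0.19 -0.01] 19.78
0.032 False [ 0.6415 -0.0575  0.0679] [1.51 0.59 1.04] [ 0.02 -0.19 -0.04] 20.18
```

Run:
```python
from h import *
M=np.array([.6415,-.0575])
z=.068
while z>.0515:
    z-=.001 if z>.062 else .0005
    manip.servo_line([*M,z],rate=.006,until_force=9)
    p=manip.get_tcp_pos();f=np.array(manip.get_contact_force());print(round(z,4),np.round(p,4),'push',round(f[2]+3.4,2),np.round(f[:2],1),round(manip.get_time(),2))
    if f[2]+3.4>11: break
```

```text
0.067 [ 0.6413 -0.0575  0.0666] push 2.57 [ 1.  -0.3] 20.5
0.066 [ 0.6412 -0.0575  0.0657] push 2.13 [1.1 0.3] 20.82
0.065 [ 0.6413 -0.0575  0.0648] push 2.77 [ 0.8 -0.4] 21.13
0.064 [ 0.6414 -0.0575  0.0638] push 1.95 [0.1 1. ] 21.45
0.063 [ 0.6414 -0.0575  0.0628] push 1.99 [ 1.3 -1.3] 21.77
0.062 [ 0.6414 -0.0575  0.0619] push 1.81 [ 0.9 -0.7] 22.08
0.0615 [ 0.6414 -0.0575  0.0614] push 1.61 [0.1 0.5] 22.33
0.061 [ 0.6414 -0.0575  0.0609] push 0.97 [ 1.3 -1.1] 22.58
0.0605 [ 0.6415 -0.0575  0.0605] push 2.05 [ 0.8 -0.9] 22.83
0.06 [ 0.6416 -0.0575  0.0601] push 2.64 [0.7 0.3] 23.08
0.0595 [ 0.6416 -0.0575  0.0599] push 6.35 [ 0.1 -0.2] 23.33
0.059 [ 0.6416 -0.0576  0.0594] push 7.45 [-1.1 -1.3] 23.58
0.0585 [ 0.6417 -0.0575  0.0587] push 8.85 [-0.9 -0.1] 23.83
0.058 [ 0.6416 -0.0576  0.0581] push 8.91 [-0.9  0.7] 24.08
0.0575 [ 0.6415 -0.0575  0.057 ] push 4.01 [ 0.3 -0.7] 24.33
0.057 [ 0.6416 -0.0575  0.057 ] push 6.5 [ 0.4 -0.9] 24.58
0.0565 [ 0.6416 -0.0575  0.0567] push 7.67 [-0.4 -0.7] 24.83
0.056 [ 0.6416 -0.0575  0.0562] push 7.55 [-0.4 -1.1] 25.08
0.0555 [ 0.6416 -0.0576  0.056 ] push 10.19 [ 0.1 -0.5] 25.33
0.055 [ 0.6417 -0.0575  0.056 ] push 10.87 [-1.  -0.7] 25.58
0.0545 [ 0.6418 -0.0576  0.0559] push 13.8 [-1.9 -0.7] 25.83
```

Run:
```python
from h import *
M=np.array([.6416,-.0575])
for z in (.0555,.0565,.0575,.058,.0585):
    manip.servo_line([*M,z],rate=.006,until_force=9)
    f=np.array(manip.get_contact_force());print(z,np.round(manip.get_tcp_pos(),4),'push',np.round(f[2]+3.4,2))
    if f[2]+3.4<-5: break
```

```text
0.0555 [ 0.6417 -0.0576  0.056 ] push 9.55
0.0565 [ 0.6416 -0.0575  0.0566] push 8.88
0.0575 [ 0.6415 -0.0575  0.057 ] push 3.75
0.058 [ 0.6414 -0.0575  0.0571] push -1.9
0.0585 [ 0.6413 -0.0575  0.0573] push -8.54
```

The tug confirms the latch: the adapter holds at TCP z of about 0.057 against an 8.5 N pull. Releasing now.

Run:
```python
from h import *
M=np.array([.6414,-.0575])
manip.servo_line([*M,.0572],rate=.006)
manip.open_gripper(); print(manip.get_width(),manip.get_contact_force(),manip.get_tcp_pos())
manip.servo_line([*M,.10],rate=.05,until_force=15); print(manip.get_contact_force(),manip.get_tcp_pos())
manip.servo_line([*M,.17],rate=.06,until_force=15); print(manip.get_contact_force(),manip.get_tcp_pos())
manip.servo_line([*M,.30],rate=.2)
manip.dwell(.3)
cap('scene','s5');print(manip.get_contact_force(),manip.get_time())
im=cv2.imread('pics/s5.png')[140:320,220:400];cv2.imwrite('pics/s6.png',cv2.resize(im,(600,600),interpolation=cv2.INTER_CUBIC))
```

```text
1.0014330236091344 [-1.2864286  -4.01533904  1.1959973 ] [ 0.64109338 -0.0591203   0.05756738]
[0.80711692 0.54111902 2.21760261] [ 0.64185924 -0.05747782  0.10025813]
[0.06143487 0.60368991 0.51985067] [ 0.64103091 -0.05745889  0.16941186]
[ 0.18209364 -0.48880709 -0.84788042] 31.775
```

View pics/s6.png

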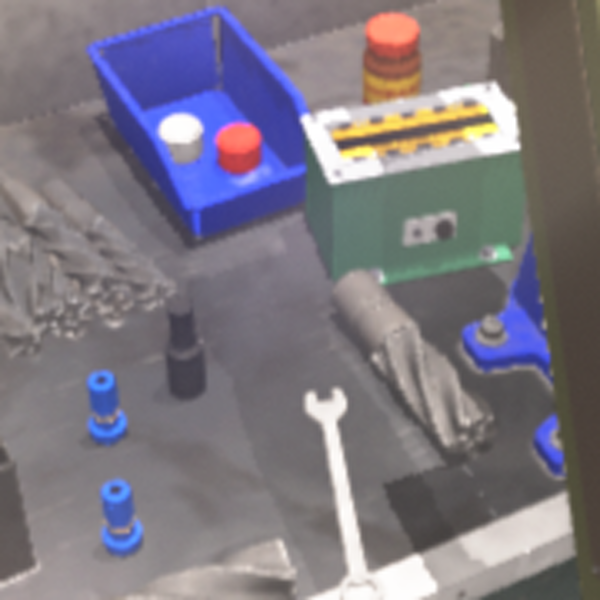

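The flaps are shut level (crop px 415,130), the adapter is inside, and the holder, the spanner and the blue look-alikes look unmoved.

```bash
python3 -c "
from bench import manip
print(manip.hand_in())"
```

```text
the job is handed in; nothing more can be done
None
```

The steel adapter is latched in the green pocket (it held against a pull of about 8.5 N), both flaps are shut over it, the highest push I read was about 14 N, nothing else looks moved, and the job was handed in at about 32 s.

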